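Put the coffee containers back in their trays

TASK

The counter has been wiped and the coffee containers are still piled up: work down the stack from the top, one container at a time, and set each straight into the wooden tray of its own shape and size - slim box in the small tray, round jar in the round tray, square tin in the square tray, long tin in the long tray. Each must end upright and flat on its tray's floor inside the rim, set down gently and not dropped or toppled. Leave the mug and the soap bottle where they are.

Things in the scene. Friction and masses are not known exactly. Their poses are not given: they have to be found in the camera images.
- stick_box: Slim box of coffee stirrers with a grey lid: a rectangle 44 (x) by 24 (y) by 45 mm high, about 60 g. Starts at the top of the stack, standing on the round jar, at any yaw. Origin at the centre of its underside, z up. Belongs in the small tray.
- honey_jar: Round white jar with a flat wooden lid, diameter 48 mm, 45 mm high, about 170 g. Starts third from the bottom, on the square tin. Origin at the centre of its underside, z up. Belongs in the round tray.
- sugar_tin: Square steel tin with a flat lid, 58 by 58 by 45 mm high, about 220 g. Starts on the long tin, up to 35 mm off the middle of its length and turned up to 0.25 rad from it. Origin at the centre of its underside, x and y along its sides, z up. Belongs in the square tray.
- tea_tin: Long white tin with a flat lid, 150 (x) by 60 (y) by 45 mm high, about 320 g; the bottom of the stack, standing on the counter. Origin at the centre of its underside, z up. Belongs in the long tray.
- small_tray: Small rectangular tray, 68 (x) by 48 (y) mm outside, 60 by 40 mm inside; the smallest of the four trays, for the slim box. Fixed to the counter. Light wood with a darker rim, floor 4 mm thick, rim 4 mm wide rising to 10 mm above the counter (6 mm above the tray floor), about 8 mm of slack on every side of its container. Origin at the centre of the underside, on the counter, z up. Its place and yaw on the counter differ each time.
- round_tray: Round tray, 72 mm outside and 64 mm inside diameter, for the round jar. Fixed to the counter. Light wood with a darker rim, floor 4 mm thick, rim 4 mm wide rising to 10 mm above the counter (6 mm above the tray floor), about 8 mm of slack on every side of its container. Origin at the centre of the underside, on the counter, z up. Its place and yaw on the counter differ each time.
- square_tray: Square tray, 82 by 82 mm outside, 74 by 74 mm inside, sides along x and y, for the square tin. Fixed to the counter. Light wood with a darker rim, floor 4 mm thick, rim 4 mm wide rising to 10 mm above the counter (6 mm above the tray floor), about 8 mm of slack on every side of its container. Origin at the centre of the underside, on the counter, z up. Its place and yaw on the counter differ each time.
- long_tray: Long rectangular tray, 174 (x) by 84 (y) mm outside, 166 by 76 mm inside, for the long tin. Fixed to the counter. Light wood with a darker rim, floor 4 mm thick, rim 4 mm wide rising to 10 mm above the counter (6 mm above the tray floor), about 8 mm of slack on every side of its container. Origin at the centre of the underside, on the counter, z up. Its place and yaw on the counter differ each time.
- mug: Bystander: blue mug, about 80 mm across and 95 mm high, handle at its +y side, beyond the trays. Origin at the centre of its underside. Leave it alone.
- soap: Bystander: green soap bottle, 58 mm across and 140 mm high, beyond the trays. Origin at the centre of its underside. Leave it alone.
Mind the look-alikes: they are no part of the job. Leave any green or grey look-alike of the round_tray alone.

How it is judged (in metres and radians):
On the way, in this order (a step that is already met when the one before it is completed fails the run):
1. the slim box stands in its tray, released (horizontal distance between stick_box and small_tray below 0.014 m and z of stick_box in the frame of small_tray between 0.001 and 0.0065 m and angle between stick_box's own z axis and vertical below 0.05 rad and contact force between the fingers and stick_box below 0.05 N and linear speed of stick_box below 0.02 m/s), for 0.2 s.
2. the round jar stands in its tray, released (horizontal distance between honey_jar and round_tray below 0.014 m and z of honey_jar in the frame of round_tray between 0.001 and 0.0065 m and angle between honey_jar's own z axis and vertical below 0.05 rad and contact force between the fingers and honey_jar below 0.05 N and linear speed of honey_jar below 0.02 m/s), for 0.2 s.
3. the square tin stands in its tray, released (horizontal distance between sugar_tin and square_tray below 0.014 m and z of sugar_tin in the frame of square_tray between 0.001 and 0.0065 m and angle between sugar_tin's own z axis and vertical below 0.05 rad and contact force between the fingers and sugar_tin below 0.05 N and linear speed of sugar_tin below 0.02 m/s), for 0.2 s.
4. the long tin stands in its tray, released (horizontal distance between tea_tin and long_tray below 0.014 m and z of tea_tin in the frame of long_tray between 0.001 and 0.0065 m and angle between tea_tin's own z axis and vertical below 0.05 rad and contact force between the fingers and tea_tin below 0.05 N and linear speed of tea_tin below 0.02 m/s), for 0.2 s.
At the end, for the whole second after the job is handed in: Each of the four containers stands in its own tray (small, round, square, long): centre within 14 mm of the tray's centre, its underside on the tray floor (1 to 6.5 mm above the counter), upright within 0.05 rad, released and at rest (all of step 1 and all of step 2 and all of step 3 and all of step 4); the robot touches nothing.
It fails at once if a container dropped (moving faster than 0.7 m/s with nothing holding it) ((linear speed of stick_box above 0.7 m/s and contact force between the fingers and stick_box below 0.05 N) or (linear speed of honey_jar above 0.7 m/s and contact force between the fingers and honey_jar below 0.05 N) or (linear speed of sugar_tin above 0.7 m/s and contact force between the fingers and sugar_tin below 0.05 N) or (linear speed of tea_tin above 0.7 m/s and contact force between the fingers and tea_tin below 0.05 N)).
It fails at once if a container toppled (tilted over 0.5 rad) (angle between any of stick_box, honey_jar, sugar_tin, tea_tin's own z axis and vertical above 0.5 rad).
It fails at once if the mug was moved more than 30 mm (distance of mug from where it was at the start of the episode above 0.03 m).
It fails at once if the soap bottle was moved more than 30 mm (distance of soap from where it was at the start of the episode above 0.03 m).
It also fails if it takes over 120 s, if anything falls off the work surface, if the arm or the gripper's body presses on something with over 40 N, if the wrist force passes 120 N, or if a joint passes its speed limit or range.

ROBOT

A 6-joint arm with a two-finger parallel gripper is mounted at the origin on the work surface. World frame = base frame: x ahead of the robot, y to its left, z up, the work surface at z = 0. Lengths are in m, angles in degrees, forces in N, time in s.
With the tool pointing down it reaches from about 0.375 to 0.9 m from the base axis. Payload 3.1 kg.
Tool frame: the origin (TCP) lies on the centre line of the jaws, within the pads' length; the fingertips stand 25 mm ahead of it and the grasp point (between the pads) lies 6 mm ahead of it; z points along the fingers, y is the line along which they close (so a half turn about z gives the same grasp; the last joint's range is limited). The gripper opens to 87 mm and grips with 3 to 60 N. Pads are 19 mm wide; open, the fingers measure 117 mm over their backs; the gripper's body (75 mm by 190 mm) begins 51 mm behind the grasp point.
Start: joints at [-82.821, 30.224, 82.088, -0, 67.689, -10.227], TCP at [0.187, -0.596, 0.248] pointing down, gripper open.
Joint ranges: [-176.69, 176.69], [-43.24, 126.21], [12.49, 139.97], [-82, 262], [0, 151.66], [-163.58, 163.58]. Speed limits (degrees/s): [159.86, 159.86, 180, 180, 180, 180].

INTERFACE

Orientations are given as a 3x3 rotation matrix whose columns are the frame's x, y, z axes.
In Python, from rig import * gives the robot as it stands.
- The arm moves only by the tool step_arm, never from a script. Its argument "steps" is a list of rows, each a list of 7 numbers: the shift along the tool's x, y, z normalised to -1 to 1, where 1 is 0.3 m, then the turn, a rotation vector about the tool's x, y, z normalised to -1 to 1, where 1 is 45 degrees, then the gripper's target within -1 to 1 (shut at 1, half-way at 0, fully open at -1). A call has 1 to 8 rows; each row is the pose to reach, as a shift and turn from the pose commanded when the call began, along the tool's axes at that moment; what a row does not reach only later rows make up. A row lasts 1/12 s, in which the tool goes at most 41.7 mm and 7.16 degrees, less where a joint would pass 70% of its speed; a pose out of reach is approached as far as the arm can. A call with a number of a shift or a turn outside -1 to 1 is refused whole. A call with a gripper value outside its range is refused whole. The fingers move at their own pace and stop on an object; the grip force is fixed at half the most. Time passes only in rows, so rows that repeat a pose let the fingers close. It gives the time, the measured TCP pose, the force, the opening and the grip force at its end, in the units of the state.
- read_state(): the state, without advancing time (a new reading comes with each control period).
- capture(name): name is "scene" or "top" or "wrist"; returns a dict with "image" (400x640x3 uint8, red, green, blue), "vertical_fov" (degrees; the focal length in pixels is half the picture's height over the tangent of half this angle, whatever the lens; pixels are square), "cx", "cy" (the principal point, pixels), "world_from_camera" (4x4, takes a point from camera to world coordinates); the wrist camera has in their place "T_tool_cam" (4x4, takes a point from camera to tool coordinates, whose origin is the TCP and whose axes are the flange's). Camera axes: x right, y down, z forward; pixel columns grow to the right and rows downward; lengths in m; the calibration is good to about 2 mm. A picture is of the moment at which its call begins: read the wrist's pose just before it. There is no depth.
- hand_in(): hands the job in; it is judged then, once.
The state is a dict: "time_s": time; "joint_positions": joint angles; "qvel": joint speeds; "tau": joint torques, N m; "position": TCP position; "tcp_rot": TCP orientation; "force": force on the tool from outside, world axes, zero at the start; "moment": the same for the moment, N m; "opening": opening from 0.0 (shut) to 1.0 (fully open); "grasp_force": force on a finger pad.
Only numpy, scipy, OpenCV 4.12 (cv2) and the standard library are available. Lean on these libraries where they do the work, as an engineer would, in place of code of your own. Each camera call takes 0.05 s, during which the arm holds its last target. There are 200 camera calls.

## Working session

There is one attempt and no reset: what is moved stays moved. The work goes in short steps, Python scripts to look and compute and a tool call to move; the robot and the scene stay as the last step left them, time stands still between calls to the robot, and variables do not carry over. Pictures are saved under pics/ and viewed, at most 14 in all, crops included, and the job is handed in when it is done.

Besides the shell and the picture viewer there is one more tool, called after "Emit:" as name(argument=value, ...) on one line, values as JSON. step_arm: Moves the arm, as the interface text tells. Scaled input: -1 to 1 covers 0.3 m each way for a shift and 45 degrees each way for a turn. Its arguments: {"type":"object","properties":{"steps":{"type":"array"}},"required":["steps"]}

```bash
mkdir -p pics; ls; cat > h.py <<'E'
from rig import *
import numpy as np, cv2
def snap(n,f=None):
    s=read_state(); c=capture(n); im=c["image"]
    if "world_from_camera" in c: W=np.array(c["world_from_camera"])
    else:
        T=np.eye(4);T[:3,:3]=s["tcp_rot"];T[:3,3]=s["position"];W=T@np.array(c["T_tool_cam"])
    c["W"]=W;c["f"]=im.shape[0]/2/np.tan(np.radians(c["vertical_fov"])/2)
    if f: cv2.imwrite("pics/"+f,im[:,:,::-1])
    return c
def ray(c,uv,z):
    uv=np.atleast_2d(np.array(uv,float))
    d=np.c_[(uv[:,0]-c["cx"])/c["f"],(uv[:,1]-c["cy"])/c["f"],np.ones(len(uv))]@c["W"][:3,:3].T
    o=c["W"][:3,3]
    return (o+d*((z-o[2])/d[:,2])[:,None])[:,:2]
def proj(c,p):
    q=np.linalg.inv(c["W"])@np.r_[p,1]; return q[:2]/q[2]*c["f"]+[c["cx"],c["cy"]]
E
python3 - <<'E'
from h import *
for n in("scene","top"):
    c=snap(n,n+"0.png");print(n,c["f"],np.round(c["W"],3).tolist())
s=read_state();print(np.round(s["tcp_rot"],3).tolist(),s["position"],s["time_s"])
E
```

```text
pics
scene 387.11061188482404 [[-0.069, 0.859, -0.508, 1.04], [0.998, 0.055, -0.043, 0.019], [-0.009, -0.51, -0.86, 0.818], [0.0, 0.0, 0.0, 1.0]]
top 383.4920995845789 [[0.003, -0.996, 0.09, 0.505], [-1.0, -0.003, -0.003, 0.014], [0.004, -0.09, -0.996, 1.231], [0.0, 0.0, 0.0, 1.0]]
[[0.954, 0.299, -0.0], [0.299, -0.954, 0.002], [0.0, -0.002, -1.0]] [ 0.18692599 -0.59577138  0.24667634] 0.1
```

View pics/scene0.png

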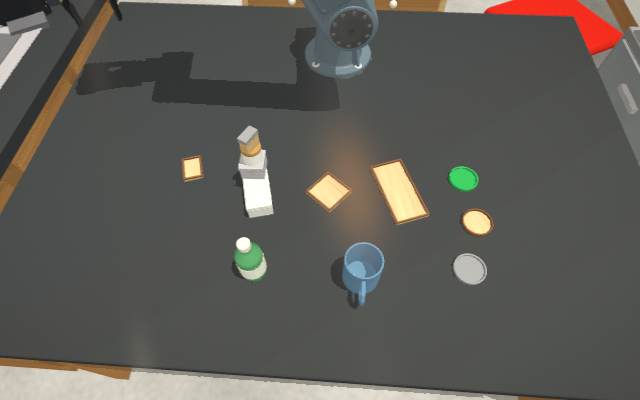

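View pics/top0.png

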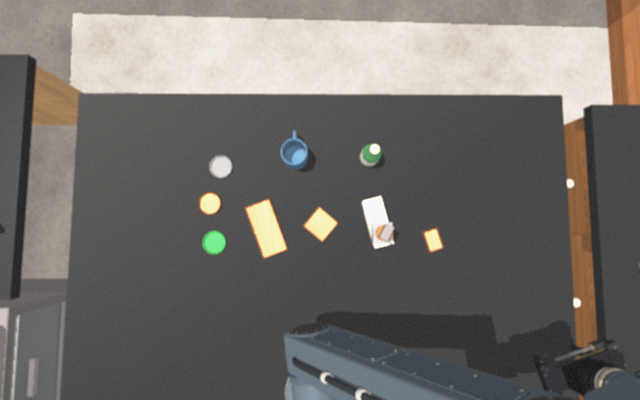

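The scene picture shows the stack at about (252,165), with the small tray at (192,168), the square at (329,191), the long at (399,191) and the round at (477,222), between the look-alikes. In the top view these are at (433,240), (320,224), (266,229) and (210,204), and the stack at (380,225).

```bash
cat >> h.py <<'E'
def wood(c,z=0.01,amin=100):
    hsv=cv2.cvtColor(c["image"],cv2.COLOR_RGB2HSV)
    m=cv2.inRange(hsv,(5,70,70),(28,255,255))
    m=cv2.morphologyEx(m,cv2.MORPH_CLOSE,np.ones((3,3)))
    out=[]
    for k in cv2.findContours(m,cv2.RETR_EXTERNAL,cv2.CHAIN_APPROX_NONE)[0]:
        if cv2.contourArea(k)<amin: continue
        uv=k[:,0,:]; p=ray(c,uv,z)
        r=cv2.minAreaRect((p*1000).astype(np.float32))
        b=cv2.boxPoints(r); e=[b[1]-b[0],b[2]-b[1]]; e=max(e,key=np.linalg.norm)
        out.append((uv.mean(0).round(),np.round(r[0],1),np.round(r[1],1),round(np.degrees(np.arctan2(e[1],e[0]))%180,1)))
    return out
E
python3 - <<'E'
from h import *
for n in("scene","top"):
    c=snap(n)
    for o in wood(c):
        if abs(o[1][0]-450)<250 and o[2][0]<250: print(n,*o)
    if n=="scene": roi=(225,120,60,105)
    else: roi=(350,185,60,75)
    x,y,w,h=roi
    cv2.imwrite(f"pics/{n}_z.png",cv2.resize(c["image"][y:y+h,x:x+w,::-1],None,fx=5.5,fy=5.5,interpolation=cv2.INTER_CUBIC))
a=cv2.imread("pics/scene_z.png");b=cv2.imread("pics/top_z.png")
o=np.zeros((578,665,3),np.uint8);o[:a.shape[0],:a.shape[1]]=a;o[:b.shape[0],332:332+b.shape[1]]=b
cv2.imwrite("pics/z.png",o)
E
```

```text
scene [477. 222.] [586.3 354. ] [71.5 77.4] 143.8
scene [192. 168.] [ 472.9 -354.7] [76.7 51.4] 17.9
scene [251. 147.] [ 395.7 -211.1] [58.9 65.3] 124.8
scene [ 52. 106.] [ 200.5 -811.5] [ 53.2 869.9] 179.8
top [433. 240.] [ 470.9 -355.8] [73.1 54.4] 18.4
top [320. 224.] [519.5   0.7] [87.  86.6] 50.1
top [266. 228.] [506.3 173.7] [179.4  89.7] 21.2
top [210. 203.] [585.3 354. ] [70.3 73.6] 90.2
top [581. 248.] [ 486.6 -833.5] [ 91.6 760.6] 179.7
```

View pics/z.png

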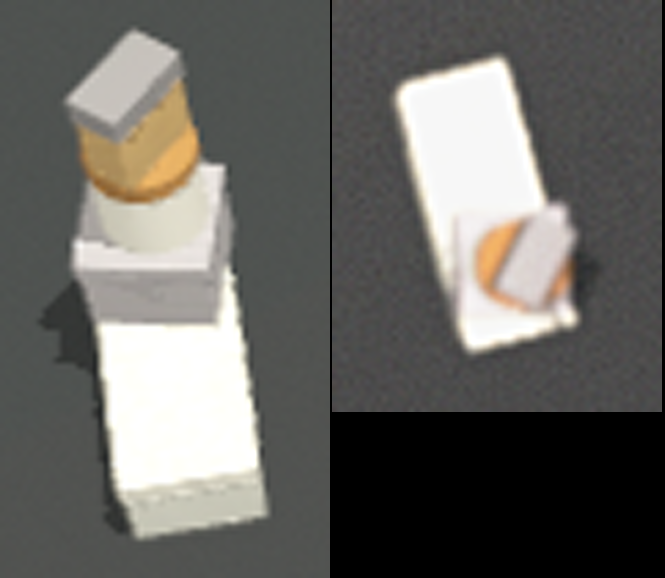

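The zoom shows the slim box's lid corners at about (137,30), (182,55), (118,137), (68,102) in the scene crop and (552,205), (577,235), (545,308), (497,285) in the top crop. The square tin sits near the robot-side end of the long tin.

```bash
python3 - <<'E'
from h import *
A=np.array([(137,30),(182,55),(118,137),(68,102)])/5.5+[225,120]
B=(np.array([(554,205),(577,235),(545,308),(497,285)])-[332,0])/5.5+[350,185]
def rep(n,p,z):
    c=snap(n);q=ray(c,p,z)*1000;r=cv2.minAreaRect(q.astype(np.float32));b=cv2.boxPoints(r);e=max([b[1]-b[0],b[2]-b[1]],key=np.linalg.norm)
    print(n,q.mean(0).round(1),r,np.degrees(np.arctan2(e[1],e[0]))%180)
rep("scene",A,.18);rep("top",B,.18)
# tea tin: top corners in top crop at z .045
T=(np.array([(400,92),(505,62)])-[332,0])/5.5+[350,185]
c=snap("top");print(ray(c,T,.045)*1000)
S=np.array([(108,492),(258,470)])/5.5+[225,120]
c=snap("scene");print(ray(c,S,.045)*1000)
E
```

```text
scene [ 498.8 -175.7] ((499.8447265625, -175.04617309570312), (27.23466682434082, 47.06351089477539), 61.36822509765625) 151.36824
top [ 496.3 -183.4] ((499.1617736816406, -182.47679138183594), (26.19007682800293, 48.1763916015625), 64.5426025390625) 154.5426
[[ 588.25394288 -129.24880265]
 [ 605.40977032 -188.69264529]]
[[ 607.62182338 -188.36269697]
 [ 592.96794044 -126.86396294]]
```

```bash
cat >> h.py <<'E'
from scipy.spatial.transform import Rotation as R
def go(x,y,z,yaw):
    "row numbers towards tool-down pose, mm & deg of tool x"
    s=read_state(); r=np.array(s["tcp_rot"]); a=np.radians(yaw); ca,sa=np.cos(a),np.sin(a)
    g=np.array([[ca,sa,0],[sa,-ca,0],[0,0,-1]])
    d=r.T@(np.array([x,y,z])/1000-s["position"])
    w=np.degrees(R.from_matrix(r.T@g).as_rotvec())
    print("at",(np.array(s["position"])*1000).round(1),"yaw",round(np.degrees(np.arctan2(r[1,0],r[0,0])),2),"t",s["time_s"],"open",s["opening"],
     "\n-> shift",np.round(d/.3,4),"turn",np.round(w/45,4),"rows>=",round(max(np.linalg.norm(d)/.0417,np.linalg.norm(w)/7.16),1))
E
python3 - <<'E'
from h import *
c=capture("wrist");print(np.round(c["T_tool_cam"],3).tolist(),c["vertical_fov"])
go(420,-400,350,0)
E
```

```text
[[0.0, -0.958, -0.288, 0.08], [1.0, 0.0, 0.0, -0.0], [0.0, -0.288, 0.958, -0.138], [0.0, 0.0, 0.0, 1.0]] 69.77579026330342
at [ 187.  -596.3  247.5] yaw 17.41 t 0.45 open 1.0008169725498866 
-> shift [ 0.9369 -0.3921 -0.3417] turn [-2.000e-04  0.000e+00  3.868e-01] rows>= 7.7
```

Emit:
step_arm(steps=[[0.12,-0.05,-0.05,0,0,0.05,-1],[0.24,-0.1,-0.09,0,0,0.1,-1],[0.36,-0.15,-0.14,0,0,0.15,-1],[0.48,-0.2,-0.18,0,0,0.2,-1],[0.6,-0.25,-0.22,0,0,0.25,-1],[0.72,-0.3,-0.27,0,0,0.3,-1],[0.83,-0.35,-0.31,0,0,0.35,-1],[0.93,-0.39,-0.34,0,0,0.39,-1]])

```text
time_s: 1.12
position: [0.4199, -0.3995, 0.3511]
tcp_rot: [[1.0, -0.003, 0.001], [-0.003, -1.0, -0.001], [0.001, 0.001, -1.0]]
force: [-0.9, -1.2, -0.4]
opening: 0.997
grasp_force: 0.0
```

```bash
python3 - <<'E'
from h import *
go(460,-190,330,-27)
E
```

```text
at [ 419.9 -399.5  351.1] yaw -0.2 t 1.1167 open 0.9965566186456336 
-> shift [ 0.1313 -0.6987  0.0698] turn [ 0.001  -0.002   0.5956] rows>= 5.1
```

Emit:
step_arm(steps=[[0.02,-0.13,0.01,0,0,0.1,-1],[0.05,-0.26,0.03,0,0,0.2,-1],[0.07,-0.38,0.04,0,0,0.3,-1],[0.1,-0.5,0.05,0,0,0.4,-1],[0.12,-0.6,0.06,0,0,0.5,-1],[0.13,-0.7,0.07,0,0,0.6,-1],[0.13,-0.7,0.07,0,0,0.6,-1],[0.13,-0.7,0.07,0,0,0.6,-1]])

```text
time_s: 1.78
position: [0.4577, -0.1898, 0.3287]
tcp_rot: [[0.892, -0.453, -0.0], [-0.453, -0.892, -0.0], [-0.0, 0.0, -1.0]]
force: [0.9, 0.2, -0.7]
opening: 0.999
grasp_force: 0.0
```

```bash
python3 - <<'E'
from h import *
c=snap("wrist","w1.png")
print(proj(c,[.499,-.178,.18]))
go(499,-178,250,-27)
E
```

```text
[289.49583223 165.21501712]
at [ 458.  -191.2  328.9] yaw -27.01 t 1.8333 open 1.0043610015140108 
-> shift [ 0.1016 -0.1015  0.263 ] turn [ 0.0009 -0.0013 -0.0003] rows>= 2.2
```

View pics/w1.png

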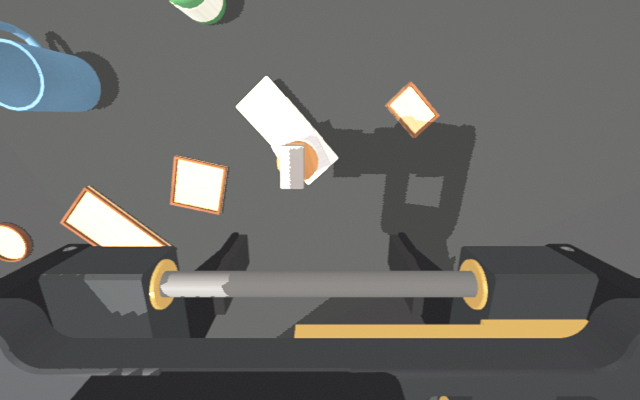

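The wrist picture shows the slim box's lid at about (280..302, 146..188), within 2 px of my estimate, aligned with the jaws. I'll measure it and descend.

```bash
python3 - <<'E'
from h import *
c=snap("wrist")
im=c["image"]; x0,y0=262,130
cv2.imwrite("pics/w1z.png",cv2.resize(im[y0:y0+75,x0:x0+80,::-1],None,fx=7,fy=7,interpolation=cv2.INTER_CUBIC))
E
```

```text
(no output)
```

View pics/w1z.png

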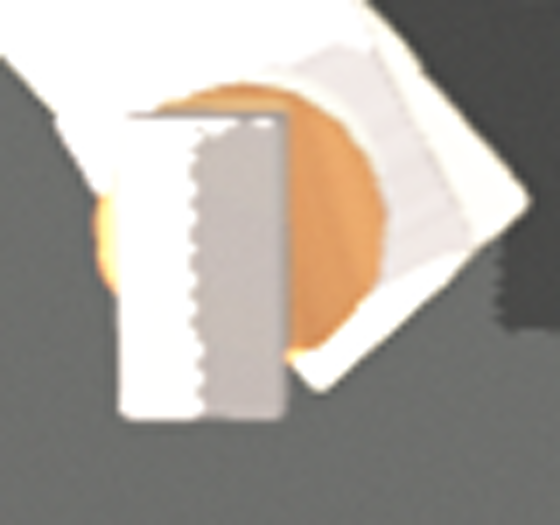

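The zoomed lid spans (119..286, 115..418), the jar's wooden lid about (95..386, 85..370).

```bash
python3 - <<'E'
from h import *
c=snap("wrist")
q=lambda p:np.array(p)/7+[262-.5,130-.5]
p=ray(c,q([(119,115),(286,115),(286,418),(120,418)]),.18)*1000
print(p.round(1),p.mean(0)); e=p[1]-p[2];print(np.degrees(np.arctan2(e[1],e[0])),np.linalg.norm(e),np.linalg.norm(p[0]-p[1]))
print("jar",ray(c,q([(240,228)]),.135)*1000)
x,y=p.mean(0)
go(x,y,220,-26.8);go(x,y,176,-26.8)
E
```

```text
[[ 521.3 -180. ]
 [ 510.5 -200.9]
 [ 471.6 -180.3]
 [ 482.8 -158.5]] [ 496.55842531 -179.90323359]
-27.99036784339205 44.055024065933964 23.553960359719127
jar [[ 494.78196444 -181.26723385]]
at [ 458.  -192.5  328.8] yaw -27.16 t 1.9333 open 0.9987444131340506 
-> shift [ 0.0948 -0.0961  0.3629] turn [ 0.0008 -0.0014 -0.008 ] rows>= 2.8
at [ 458.  -192.5  328.8] yaw -27.16 t 1.9333 open 0.9987444131340506 
-> shift [ 0.0946 -0.0962  0.5095] turn [ 0.0008 -0.0014 -0.008 ] rows>= 3.8
```

Emit:
step_arm(steps=[[0.05,-0.05,0.1,0,0,0.02,-1],[0.095,-0.095,0.2,0,0,0.02,-1],[0.095,-0.095,0.3,0,0,0.02,-1],[0.095,-0.095,0.4,0,0,0.02,-1],[0.095,-0.095,0.48,0,0,0.02,-1],[0.095,-0.095,0.51,0,0,0.02,-1],[0.095,-0.095,0.51,0,0,0.02,-1]])

```text
time_s: 2.52
position: [0.4949, -0.1796, 0.1733]
tcp_rot: [[0.882, -0.472, -0.004], [-0.472, -0.882, 0.003], [-0.005, -0.0, -1.0]]
force: [-1.1, 0.3, -0.3]
opening: 0.996
grasp_force: 0.0
```

```bash
python3 - <<'E'
from h import *
go(496.5,-180,176,-28)
E
```

```text
at [ 494.9 -179.6  173.3] yaw -28.14 t 2.5167 open 0.9964920169984496 
-> shift [ 0.0054 -0.0013 -0.009 ] turn [-0.0003  0.0064 -0.0031] rows>= 0.1
```

Close the fingers, then lift.

Emit:
step_arm(steps=[[0,0,0,0,0,0,0],[0,0,0,0,0,0,0.5],[0,0,0,0,0,0,1],[0,0,0,0,0,0,1],[0,0,0,0,0,0,1],[0,0,0,0,0,0,1],[0,0,-0.03,0,0,0,1],[0,0,-0.09,0,0,0,1]])

```text
time_s: 3.18
position: [0.4948, -0.1782, 0.2017]
tcp_rot: [[0.883, -0.47, -0.004], [-0.47, -0.883, 0.002], [-0.005, -0.0, -1.0]]
force: [-0.0, -0.1, 0.1]
opening: 0.477
grasp_force: 0.0
```

```bash
python3 - <<'E'
from h import *
go(472,-355,230,17)
E
```

```text
at [ 494.8 -178.2  201.7] yaw -28.04 t 3.1833 open 0.477357865061485 
-> shift [ 0.2096  0.556  -0.0955] turn [-0.0027  0.0056 -1.0009] rows>= 6.3
```

The fingers are slow and had not reached the box yet; I'll go back down and finish closing.

Emit:
step_arm(steps=[[0,0,0.05,0,0,0,0.1],[0,0,0.09,0,0,0,0.1],[0,0,0.09,0,0,0,1],[0,0,0.09,0,0,0,1],[0,0,0.09,0,0,0,1],[0,0,0.09,0,0,0,1],[0,0,0.09,0,0,0,1],[0,0,0.09,0,0,0,1]])

```text
time_s: 3.85
position: [0.4965, -0.1792, 0.1762]
tcp_rot: [[0.883, -0.47, 0.001], [-0.47, -0.883, -0.001], [0.001, 0.0, -1.0]]
force: [-0.3, 0.5, 2.0]
opening: 0.269
grasp_force: 30.0
```

```bash
python3 - <<'E'
from h import *
go(472,-355,210,17)
E
```

```text
at [ 496.5 -179.2  176.2] yaw -28.04 t 3.85 open 0.26916115473999147 
-> shift [ 0.2035  0.5556 -0.1123] turn [ 7.0000e-04 -1.6000e-03 -1.0009e+00] rows>= 6.3
```

Gripped (0.269 = 23.4 mm, 30 N). I lift first, then turn 45° and travel to the small tray.

Emit:
step_arm(steps=[[0,0,-0.05,0,0,0,1],[0.01,0.04,-0.11,0,0,-0.1,1],[0.05,0.14,-0.112,0,0,-0.25,1],[0.09,0.25,-0.112,0,0,-0.4,1],[0.13,0.35,-0.112,0,0,-0.55,1],[0.17,0.45,-0.112,0,0,-0.7,1],[0.19,0.52,-0.112,0,0,-0.85,1],[0.2035,0.5556,-0.112,0,0,-1,1]])

```text
time_s: 4.52
position: [0.471, -0.3583, 0.2092]
tcp_rot: [[0.956, 0.295, 0.001], [0.295, -0.956, -0.002], [-0.0, 0.002, -1.0]]
force: [0.1, 0.3, -0.3]
opening: 0.271
grasp_force: 30.0
```

```bash
python3 - <<'E'
from h import *
c=snap("wrist","w2.png"); [print(*o) for o in wood(c)]
go(472,-355,120,18);go(472,-355,46,18)
E
```

```text
[330. 330.] [ 277.  -437.3] [ 30.7 451. ] 107.1
[372. 284.] [ 359.8 -467.8] [77.7 15.5] 21.7
[264. 284.] [ 317.8 -330.8] [77.6 15.2] 12.7
[635. 267.] [ 486.6 -788.5] [37.2 16.5] 35.1
[317. 191.] [ 461.7 -359.6] [90.  49.5] 18.2
[ 92. 123.] [463.2 -92.9] [75.4 84.9] 107.1
[22. 48.] [515.4  -6.9] [75.4 90.2] 140.0
at [ 471.1 -359.5  209.2] yaw 17.33 t 4.5667 open 0.27257092841350117 
-> shift [ 0.0074 -0.0142  0.2972] turn [ 0.0042  0.0003 -0.015 ] rows>= 2.1
at [ 471.1 -359.5  209.2] yaw 17.33 t 4.5667 open 0.27257092841350117 
-> shift [ 0.0075 -0.0151  0.5439] turn [ 0.0042  0.0003 -0.015 ] rows>= 3.9
```

View pics/w2.png

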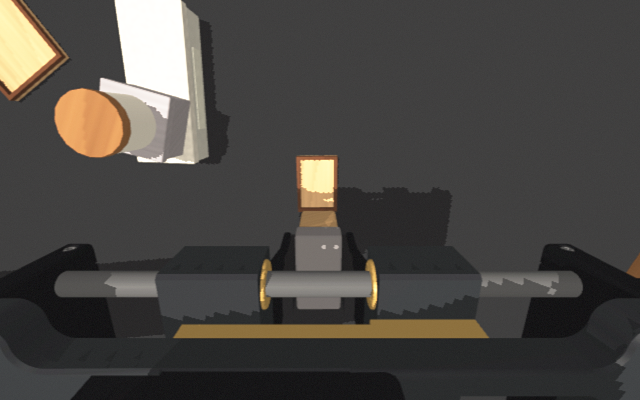

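The held box is centred in the jaws and the small tray sits right behind it, its far edge at (297..338, 156). Check this against the estimate and read the state again.

```bash
python3 - <<'E'
from h import *
c=snap("wrist")
p=ray(c,[(296.5,156),(338.5,155.5)],.01)*1000
e=p[0]-p[1];a=np.arctan2(e[1],e[0])-np.pi/2
print(p,np.degrees(a),p.mean(0)-34*np.array([np.cos(a),np.sin(a)]))
go(472,-356,46,18)
E
```

```text
[[ 496.2588796  -325.62384695]
 [ 511.4556085  -372.4239687 ]] 17.989421388163038 [ 471.5193832  -359.52451522]
at [ 471.2 -357.2  209.1] yaw 16.77 t 4.6167 open 0.27686502596357104 
-> shift [ 0.0034 -0.0037  0.5436] turn [ 0.0015 -0.0003 -0.0273] rows>= 3.9
```

Emit:
step_arm(steps=[[0.002,-0.003,0.1,0,0,-0.02,1],[0.003,-0.004,0.2,0,0,-0.02,1],[0.003,-0.004,0.3,0,0,-0.02,1],[0.003,-0.004,0.4,0,0,-0.02,1],[0.003,-0.004,0.47,0,0,-0.02,1],[0.003,-0.004,0.5,0,0,-0.02,1],[0.003,-0.004,0.52,0,0,-0.02,1],[0.003,-0.004,0.53,0,0,-0.02,1]])

```text
time_s: 5.28
position: [0.4724, -0.3527, 0.0499]
tcp_rot: [[0.952, 0.306, -0.0], [0.306, -0.952, 0.0], [-0.0, -0.0, -1.0]]
force: [0.7, 1.0, -0.8]
opening: 0.272
grasp_force: 30.0
```

```bash
python3 - <<'E'
from h import *
go(472,-356,44.5,18);print(read_state()["force"])
E
```

```text
at [ 472.4 -352.7   49.9] yaw 17.82 t 5.2833 open 0.27198138325689347 
-> shift [-0.0046  0.0099  0.0182] turn [-0.0006  0.0001 -0.004 ] rows>= 0.2
[ 0.67494143  1.04380707 -0.82482348]
```

Emit:
step_arm(steps=[[-0.002,0.006,0.005,0,0,0,1],[-0.002,0.006,0.009,0,0,0,1],[-0.002,0.006,0.012,0,0,0,1],[-0.002,0.006,0.015,0,0,0,1],[-0.002,0.006,0.015,0,0,0,1]])

```text
time_s: 5.7
position: [0.4723, -0.3556, 0.0462]
tcp_rot: [[0.952, 0.306, 0.001], [0.306, -0.952, -0.001], [0.0, 0.001, -1.0]]
force: [-0.1, -0.7, 0.1]
opening: 0.276
grasp_force: 30.0
```

Emit:
step_arm(steps=[[0,0,0.003,0,0,0,1],[0,0,0.005,0,0,0,1],[0,0,0.005,0,0,0,1]])

```text
time_s: 5.95
position: [0.4723, -0.3556, 0.0453]
tcp_rot: [[0.952, 0.307, 0.001], [0.307, -0.952, -0.001], [0.0, 0.001, -1.0]]
force: [-1.6, 0.4, 4.9]
opening: 0.275
grasp_force: 30.0
```

Contact at 5 N. Release, opening only so far as not to sweep the rim.

Emit:
step_arm(steps=[[0,0,0,0,0,0,0.2],[0,0,0,0,0,0,0],[0,0,0,0,0,0,-0.5],[0,0,0,0,0,0,-0.5],[0,0,0,0,0,0,-1],[0,0,-0.1,0,0,0,-1],[0,0,-0.22,0,0,0,-1],[0,0,-0.35,0,0,0,-1]])

```text
time_s: 6.62
position: [0.4711, -0.3543, 0.1486]
tcp_rot: [[0.952, 0.306, -0.003], [0.306, -0.952, 0.003], [-0.002, -0.004, -1.0]]
force: [0.7, 0.1, -0.4]
opening: 0.796
grasp_force: 0.0
```

```bash
python3 - <<'E'
from h import *
go(445,-210,260,-20)
for n in("scene","top"):
    c=snap(n); 
    for o in wood(c):
        if o[2][0]<120: print(n,*o)
    p=proj(c,[.472,-.355,.02]).astype(int); x,y=p-[30,30]
    cv2.imwrite("pics/a%s.png"%n,cv2.resize(c["image"][y:y+60,x:x+60,::-1],None,fx=5,fy=5,interpolation=cv2.INTER_CUBIC))
cv2.imwrite("pics/a.png",np.hstack([cv2.imread("pics/ascene.png"),cv2.imread("pics/atop.png")]))
E
```

```text
at [ 471.1 -354.3  148.6] yaw 17.85 t 6.6167 open 0.7964440742609553 
-> shift [ 0.0638 -0.4862 -0.3695] turn [-0.0044  0.0041  0.841 ] rows>= 5.3
scene [477. 222.] [586.3 354. ] [71.5 77.4] 143.8
scene [192. 168.] [ 473.1 -354.5] [77.2 51.7] 17.9
scene [250. 147.] [ 396.3 -215.8] [61.2 59.5] 3.5
scene [ 45. 118.] [ 269.3 -811.7] [ 53.2 732.3] 179.8
scene [622.  15.] [-239.2  951.6] [ 64.1 187.3] 177.6
scene [438.   5.] [-265.6  336.4] [48.2 80.8] 164.8
scene [280.   3.] [-246.7 -215.2] [ 41.2 266.4] 93.1
top [385. 233.] [ 491.6 -202.9] [56.9 49.3] 70.7
top [320. 224.] [519.7   1. ] [86.8 86.6] 50.1
top [209. 203.] [585.3 354. ] [70.3 73.6] 90.2
top [582. 260.] [ 427.5 -824.3] [ 70.7 878.4] 180.0
top [624.  51.] [ 1094.2 -1001.6] [110.9 365.5] 176.3
```

View pics/a.png

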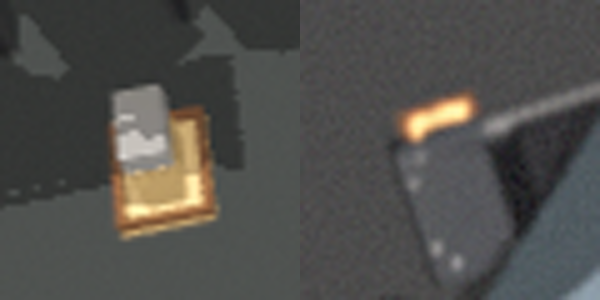

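The slim box stands in the small tray with the lid at crop (113..170, 88..168). I'll check where that is in the world, and locate the jar's wooden lid.

```bash
python3 - <<'E'
from h import *
c=snap("scene"); o=proj(c,[.472,-.355,.02]).astype(int)-30
p=ray(c,np.array([(114,94),(160,86),(172,163),(122,172)])/5+o-.4,.049)*1000
print(p.round(1),p.mean(0))
for n in("scene","top"):
    c=snap(n); [print(n,*q) for q in wood(c,.135) if 370<q[1][0]<530 and -240<q[1][1]<-130]
E
```

```text
[[ 455.5 -371.6]
 [ 449.  -349.6]
 [ 496.  -332.3]
 [ 502.9 -355.7]] [ 475.85672363 -352.30594994]
scene [250. 147.] [ 495.9 -179.4] [51.7 50.3] 3.5
top [384. 233.] [ 493.  -180.7] [48.4 45.3] 89.1
```

Placed well (within 5 mm). Next the jar at (495,-180.5), without turning.

```bash
python3 - <<'E'
from h import *
go(495,-180.5,210,18);go(495,-180.5,131,18)
E
```

```text
at [ 471.8 -355.   149. ] yaw 17.86 t 6.8667 open 0.976917310608812 
-> shift [ 0.2519 -0.5299 -0.203 ] turn [-0.0005  0.0002 -0.0032] rows>= 4.5
at [ 471.8 -355.   149. ] yaw 17.86 t 6.8667 open 0.976917310608812 
-> shift [ 0.252  -0.5298  0.0603] turn [-0.0005  0.0002 -0.0032] rows>= 4.2
```

Emit:
step_arm(steps=[[0,0,-0.13,0,0,0,-1],[0.04,-0.09,-0.2,0,0,0,-1],[0.09,-0.2,-0.2,0,0,0,-1],[0.145,-0.31,-0.2,0,0,0,-1],[0.2,-0.42,-0.2,0,0,0,-1],[0.24,-0.51,-0.2,0,0,0,-1],[0.252,-0.53,-0.2,0,0,0,-1],[0.252,-0.53,-0.2,0,0,0,-1]])

```text
time_s: 7.53
position: [0.4944, -0.1781, 0.2076]
tcp_rot: [[0.951, 0.31, -0.004], [0.31, -0.951, 0.002], [-0.003, -0.003, -1.0]]
force: [0.2, 0.2, -0.1]
opening: 1.004
grasp_force: 0.0
```

```bash
python3 - <<'E'
from h import *
go(495,-180.5,131,18)
E
```

```text
at [ 494.4 -178.1  207.6] yaw 18.06 t 7.5333 open 1.0043884926785227 
-> shift [1.000e-04 9.100e-03 2.552e-01] turn [-0.0043  0.0035  0.0013] rows>= 1.8
```

Emit:
step_arm(steps=[[0,0.003,0.1,0,0,0,-1],[0,0.004,0.18,0,0,0,-1],[0,0.004,0.23,0,0,0,-1],[0,0.004,0.255,0,0,0,-1],[0,0.004,0.255,0,0,0,0.3],[0,0.004,0.255,0,0,0,1],[0,0.004,0.255,0,0,0,1],[0,0.004,0.255,0,0,0,1]])

```text
time_s: 8.2
position: [0.4964, -0.1827, 0.1336]
tcp_rot: [[0.952, 0.306, 0.002], [0.306, -0.952, -0.001], [0.001, 0.002, -1.0]]
force: [-0.7, 0.5, -0.2]
opening: 0.783
grasp_force: 0.0
```

Emit:
step_arm(steps=[[0,0,0,0,0,0,1],[0,0,0,0,0,0,1],[0,0,0,0,0,0,1],[0,0,0,0,0,0,1]])

```text
time_s: 8.53
position: [0.4957, -0.1817, 0.1332]
tcp_rot: [[0.952, 0.307, 0.0], [0.307, -0.952, -0.0], [0.0, 0.0, -1.0]]
force: [-0.8, 1.4, 3.8]
opening: 0.547
grasp_force: 30.0
```

```bash
python3 - <<'E'
from h import *
go(586,354,180,18);go(520,0,180,18)
E
```

```text
at [ 495.7 -181.7  133.2] yaw 17.86 t 8.5333 open 0.5470805038786465 
-> shift [ 0.834  -1.6075 -0.1559] turn [ 0.0003 -0.0005 -0.0032] rows>= 13.1
at [ 495.7 -181.7  133.2] yaw 17.86 t 8.5333 open 0.5470805038786465 
-> shift [ 0.2628 -0.5518 -0.1559] turn [ 0.0003 -0.0005 -0.0032] rows>= 4.5
```

Emit:
step_arm(steps=[[0,0,-0.08,0,0,0,1],[0.03,-0.06,-0.16,0,0,0,1],[0.08,-0.16,-0.16,0,0,0,1],[0.14,-0.27,-0.16,0,0,0,1],[0.2,-0.39,-0.16,0,0,0,1],[0.26,-0.51,-0.16,0,0,0,1],[0.32,-0.62,-0.16,0,0,0,1],[0.38,-0.73,-0.16,0,0,0,1]])

```text
time_s: 9.2
position: [0.5367, 0.0635, 0.1805]
tcp_rot: [[0.952, 0.307, -0.001], [0.307, -0.952, -0.0], [-0.001, -0.0, -1.0]]
force: [1.9, -1.6, -1.5]
opening: 0.546
grasp_force: 30.0
```

```bash
python3 - <<'E'
from h import *
go(586,354,180,18)
E
```

```text
at [536.7  63.5 180.5] yaw 17.87 t 9.2 open 0.5456243479098788 
-> shift [ 0.4537 -0.8712  0.0015] turn [-0.0001  0.0007 -0.0029] rows>= 7.1
```

Emit:
step_arm(steps=[[0.06,-0.115,0,0,0,0,1],[0.12,-0.23,0,0,0,0,1],[0.18,-0.345,0,0,0,0,1],[0.24,-0.46,0,0,0,0,1],[0.3,-0.575,0,0,0,0,1],[0.36,-0.69,0,0,0,0,1],[0.42,-0.8,0,0,0,0,1],[0.454,-0.87,0,0,0,0,1]])

```text
time_s: 9.87
position: [0.5866, 0.3557, 0.1802]
tcp_rot: [[0.951, 0.309, 0.001], [0.309, -0.951, 0.002], [0.001, -0.001, -1.0]]
force: [0.7, 0.3, -1.4]
opening: 0.543
grasp_force: 30.0
```

```bash
python3 - <<'E'
from h import *
c=snap("wrist","w3.png"); [print(*o) for o in wood(c) if o[2].max()<130]
go(586,354,180,18);go(586,354,60,18)
E
```

```text
[319. 302.] [446.7 310.1] [20.6 83.6] 108.1
[411. 284.] [507.9 212.3] [71.9 21. ] 26.2
[225. 284.] [438.1 426.3] [72.  20.8] 9.8
[318. 254.] [518.6 334.8] [ 55.7 107.6] 108.0
[441. 236.] [579.3 203.6] [26.4 89.4] 108.0
[318. 184.] [590.7 357.6] [61.3 71.3] 108.0
at [586.9 359.3 180.3] yaw 18.11 t 9.9167 open 0.5398800232172103 
-> shift [-0.0085  0.016   0.0008] turn [-0.0052 -0.0054  0.0025] rows>= 0.1
at [586.9 359.3 180.3] yaw 18.11 t 9.9167 open 0.5398800232172103 
-> shift [-0.0102  0.0176  0.4008] turn [-0.0052 -0.0054  0.0025] rows>= 2.9
```

View pics/w3.png

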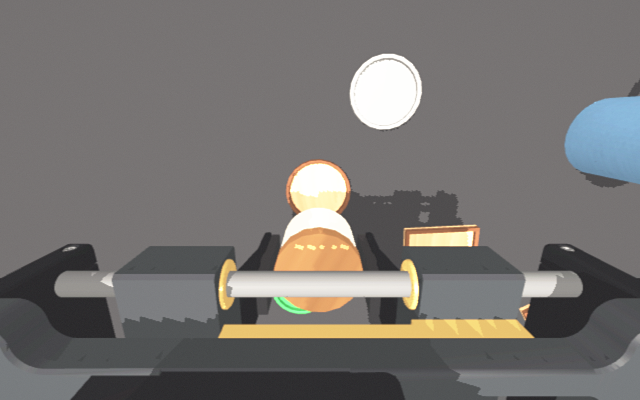

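The jar is centred on the wooden tray's column (318 vs 319), with the tray beyond it as expected; the grey and green look-alikes are clear. Descend.

Emit:
step_arm(steps=[[-0.004,0.006,0.1,0,0,0,1],[-0.004,0.006,0.2,0,0,0,1],[-0.004,0.006,0.3,0,0,0,1],[-0.004,0.006,0.37,0,0,0,1],[-0.004,0.006,0.4,0,0,0,1],[-0.004,0.006,0.42,0,0,0,1],[-0.004,0.006,0.43,0,0,0,1]])

```text
time_s: 10.5
position: [0.5862, 0.3495, 0.0513]
tcp_rot: [[0.952, 0.307, -0.0], [0.307, -0.952, -0.0], [-0.0, 0.0, -1.0]]
force: [0.5, 0.2, -1.4]
opening: 0.544
grasp_force: 30.0
```

```bash
python3 - <<'E'
from h import *
c=snap("wrist"); go(586,354,46,18)
for n in("top","scene"):
    c=snap(n); [print(n,*o) for o in wood(c,.01)+wood(c,.055) if 560<o[1][0]<610 and 300<o[1][1]<400]
go(586,354,46,18)
E
```

```text
at [586.5 349.6  51.6] yaw 17.85 t 10.55 open 0.5449709120887296 
-> shift [ 0.0029 -0.0144  0.0188] turn [ 0.     -0.0009 -0.0033] rows>= 0.2
scene [479. 226.] [597.7 362. ] [46.6 82.2] 110.4
at [587.  349.9  52.9] yaw 17.85 t 10.65 open 0.5458598262760215 
-> shift [ 0.0008 -0.014   0.0231] turn [-0.0002 -0.0032 -0.0032] rows>= 0.2
```

Emit:
step_arm(steps=[[0.002,-0.006,0,0,0,0,1],[0.002,-0.012,0.004,0,0,0,1],[0.002,-0.012,0.009,0,0,0,1],[0.002,-0.012,0.013,0,0,0,1],[0.002,-0.012,0.015,0,0,0,1],[0.002,-0.012,0.015,0,0,0,1]])

```text
time_s: 11.15
position: [0.5854, 0.3533, 0.0473]
tcp_rot: [[0.952, 0.307, -0.0], [0.307, -0.952, 0.0], [-0.0, -0.0, -1.0]]
force: [-0.2, -0.2, 0.5]
opening: 0.544
grasp_force: 30.0
```

Emit:
step_arm(steps=[[0,0,0.002,0,0,0,1],[0,0,0.004,0,0,0,1],[0,0,0.004,0,0,0,1]])

```text
time_s: 11.4
position: [0.5855, 0.3533, 0.0473]
tcp_rot: [[0.952, 0.307, -0.0], [0.307, -0.952, 0.0], [-0.0, -0.0, -1.0]]
force: [-2.9, -0.9, 4.9]
opening: 0.54
grasp_force: 30.0
```

Contact; release and rise.

Emit:
step_arm(steps=[[0,0,0,0,0,0,0],[0,0,0,0,0,0,-0.5],[0,0,0,0,0,0,-1],[0,0,0,0,0,0,-1],[0,0,-0.03,0,0,0,-1],[0,0,-0.13,0,0,0,-1],[0,0,-0.25,0,0,0,-1],[0,0,-0.38,0,0,0,-1]])

```text
time_s: 12.07
position: [0.5846, 0.3527, 0.1599]
tcp_rot: [[0.952, 0.306, -0.003], [0.306, -0.952, -0.001], [-0.004, 0.0, -1.0]]
force: [-0.3, 0.1, 0.1]
opening: 0.961
grasp_force: 0.0
```

```bash
python3 - <<'E'
from h import *
for n in("top","scene"):
    c=snap(n); [print(n,*o) for o in wood(c,.049) if 540<o[1][0]<620 and 300<o[1][1]<400]
c=snap("scene"); p=proj(c,[.586,.354,.02]).astype(int); x,y=p-30
a=cv2.resize(c["image"][y:y+60,x:x+60,::-1],None,fx=6,fy=6,interpolation=cv2.INTER_CUBIC);print(x,y)
c=snap("top"); p=proj(c,[.51,-.18,.05]).astype(int); x,y=p-30
b=cv2.resize(c["image"][y:y+60,x:x+60,::-1],None,fx=6,fy=6,interpolation=cv2.INTER_CUBIC);print(x,y)
cv2.imwrite("pics/b.png",np.hstack([a,b]))
go(500,-110,200,-70)
E
```

```text
top [208. 205.] [575.1 348.9] [72.7 53. ] 60.7
scene [478. 220.] [602.4 343.5] [66.7 89.3] 137.2
448 189
349 197
at [586.5 353.6 162.2] yaw 17.86 t 12.2667 open 0.9909599615472702 
-> shift [-0.7477  1.3824 -0.1292] turn [-0.0042 -0.0039  1.9524] rows>= 12.3
```

View pics/b.png

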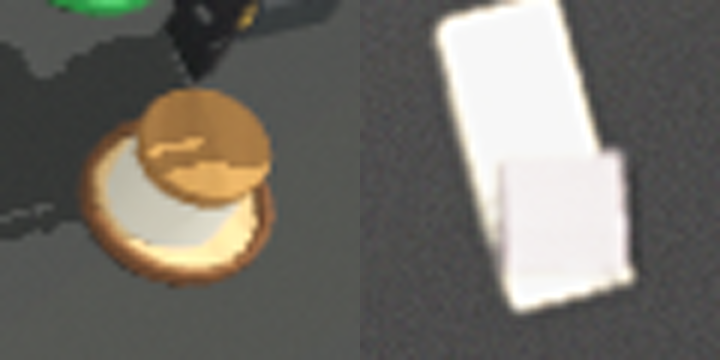

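The jar stands inside the round tray (lid centre at crop (205,146)). The square tin's lid is at about (503..630, 150..278) in the right crop; I'll look at it from the wrist on the way back.

```bash
python3 - <<'E'
from h import *
c=snap("scene");print("jar",ray(c,[(205/6+448-.4,146/6+189-.4)],.049)*1000)
c=snap("top");p=ray(c,(np.array([(503,153),(622,150),(630,265),(507,276)])-[360,0])/6+[349,197]-.4,.09)*1000
print(p.round(),p.mean(0)); e=p[0]-p[1];print(np.degrees(np.arctan2(*e[::-1])))
go(440,-170,250,0);go(520,100,220,18)
E
```

```text
jar [[584.55547836 352.18294261]]
[[ 525. -153.]
 [ 526. -212.]
 [ 470. -215.]
 [ 464. -155.]] [ 496.13744892 -183.85022025]
91.60084203575965
at [584.5 352.8 159. ] yaw 17.86 t 12.3667 open 0.9939174461380483 
-> shift [-0.9937  1.5111 -0.3006] turn [0.0007 0.0031 0.3968] rows>= 13.2
at [584.5 352.8 159. ] yaw 17.86 t 12.3667 open 0.9939174461380483 
-> shift [-0.4636  0.7362 -0.2021] turn [ 0.0002  0.0032 -0.0032] rows>= 6.4
```

Emit:
step_arm(steps=[[-0.05,0.08,-0.08,0,0,0.02,-1],[-0.11,0.18,-0.14,0,0,0.04,-1],[-0.17,0.28,-0.18,0,0,0.08,-1],[-0.23,0.38,-0.2,0,0,0.12,-1],[-0.3,0.48,-0.22,0,0,0.16,-1],[-0.37,0.58,-0.24,0,0,0.2,-1],[-0.44,0.68,-0.26,0,0,0.24,-1],[-0.51,0.78,-0.28,0,0,0.28,-1]])

```text
time_s: 13.03
position: [0.5097, 0.0821, 0.2424]
tcp_rot: [[0.996, 0.09, -0.004], [0.09, -0.996, 0.0], [-0.004, -0.0, -1.0]]
force: [1.5, -1.1, 0.2]
opening: 1.001
grasp_force: 0.0
```

```bash
python3 - <<'E'
from h import *
go(440,-170,250,2)
E
```

```text
at [509.7  82.1 242.4] yaw 5.19 t 13.0333 open 1.0012658278705842 
-> shift [-0.3074  0.816  -0.0245] turn [-0.0005  0.0055  0.0708] rows>= 6.3
```

Emit:
step_arm(steps=[[-0.05,0.12,0,0,0,0.02,-1],[-0.1,0.25,-0.01,0,0,0.03,-1],[-0.15,0.38,-0.01,0,0,0.05,-1],[-0.2,0.5,-0.02,0,0,0.07,-1],[-0.25,0.63,-0.02,0,0,0.07,-1],[-0.29,0.74,-0.02,0,0,0.07,-1],[-0.31,0.82,-0.02,0,0,0.07,-1],[-0.31,0.82,-0.02,0,0,0.07,-1]])

```text
time_s: 13.7
position: [0.4408, -0.1742, 0.2486]
tcp_rot: [[1.0, 0.031, -0.002], [0.031, -1.0, -0.001], [-0.002, 0.001, -1.0]]
force: [-0.1, 0.2, -0.1]
opening: 0.997
grasp_force: 0.0
```

```bash
python3 - <<'E'
from h import *
c=snap("wrist"); p=proj(c,[.496,-.18,.09]).astype(int);x,y=p-[50,50];print(x,y)
x=max(x,0);y=max(y,0)
cv2.imwrite("pics/w4.png",cv2.resize(c["image"][y:y+110,x:x+110,::-1],None,fx=5,fy=5,interpolation=cv2.INTER_CUBIC))
go(496,-182,86,2)
E
```

```text
275 90
at [ 440.7 -171.8  248.5] yaw 1.84 t 13.75 open 1.0012489337827202 
-> shift [0.1846 0.0409 0.5412] turn [-0.0022  0.003  -0.0036] rows>= 4.1
```

View pics/w4.png

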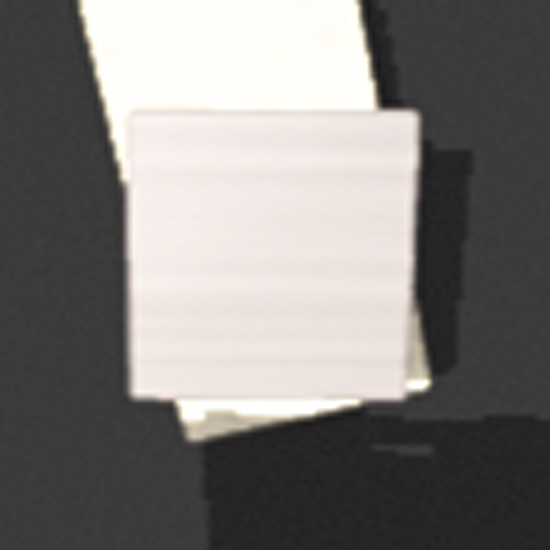

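The tin's lid corners are at crop (130,111), (420,111), (406,400), (129,398).

```bash
python3 - <<'E'
from h import *
c=snap("wrist")
p=ray(c,np.array([(130,111),(420,111),(406,400),(129,398)])/5+[275,90]-.4,.09)*1000
print(p.round(1),p.mean(0))
for i,j,o in((1,0,-90),(2,3,-90),(3,0,0),(2,1,0)):
    e=p[j]-p[i];print(np.linalg.norm(e).round(1),np.degrees(np.arctan2(e[1],e[0]))+o)
x,y=p.mean(0); go(x,y,86,1.5)
E
```

```text
[[ 522.7 -151.3]
 [ 524.6 -208.4]
 [ 467.  -209.7]
 [ 465.5 -151.9]] [ 494.95348009 -180.34481555]
57.2 1.8449843351800297
57.9 1.446287186933688
57.2 0.6217280095294179
57.6 1.2892765021957053
at [ 440.6 -170.2  248.5] yaw 1.94 t 13.8 open 0.9987646186496287 
-> shift [0.1816 0.0414 0.5411] turn [-0.0033  0.0037  0.0099] rows>= 4.1
```

Emit:
step_arm(steps=[[0.09,0.02,0.08,0,0,0.01,-1],[0.17,0.038,0.16,0,0,0.01,-1],[0.182,0.039,0.26,0,0,0.01,-1],[0.182,0.039,0.36,0,0,0.01,-1],[0.182,0.039,0.45,0,0,0.01,-1],[0.182,0.039,0.51,0,0,0.01,-1],[0.182,0.039,0.54,0,0,0.01,-1],[0.182,0.039,0.54,0,0,0.01,-1]])

```text
time_s: 14.47
position: [0.4951, -0.1772, 0.0855]
tcp_rot: [[1.0, 0.031, -0.005], [0.031, -1.0, 0.004], [-0.005, -0.004, -1.0]]
force: [-0.1, -0.5, -0.4]
opening: 0.999
grasp_force: 0.0
```

Emit:
step_arm(steps=[[0,0,0,0,0,0,0.3],[0,0,0,0,0,0,1],[0,0,0,0,0,0,1],[0,0,0,0,0,0,1],[0,0,0,0,0,0,1],[0,0,0,0,0,0,1]])

```text
time_s: 14.97
position: [0.4973, -0.1804, 0.089]
tcp_rot: [[1.0, 0.029, 0.002], [0.029, -1.0, -0.002], [0.002, 0.002, -1.0]]
force: [-0.1, -1.4, 3.3]
opening: 0.666
grasp_force: 30.0
```

```bash
python3 - <<'E'
from h import *
go(519.5,1,150,46)
E
```

```text
at [ 497.3 -180.4   89. ] yaw 1.66 t 14.9667 open 0.6659950306498977 
-> shift [ 0.0918 -0.6019 -0.2043] turn [ 0.0035 -0.0018 -0.9853] rows>= 6.2
```

Emit:
step_arm(steps=[[0,0,-0.06,0,0,0,1],[0.01,-0.04,-0.16,0,0,-0.06,1],[0.02,-0.14,-0.2,0,0,-0.2,1],[0.04,-0.26,-0.2,0,0,-0.35,1],[0.06,-0.38,-0.2,0,0,-0.5,1],[0.08,-0.49,-0.2,0,0,-0.65,1],[0.09,-0.57,-0.2,0,0,-0.8,1],[0.092,-0.6,-0.2,0,0,-0.95,1]])

```text
time_s: 15.63
position: [0.5181, 0.0047, 0.1479]
tcp_rot: [[0.708, 0.706, -0.001], [0.706, -0.708, 0.002], [0.0, -0.002, -1.0]]
force: [-1.2, 0.4, -2.3]
opening: 0.668
grasp_force: 30.0
```

```bash
python3 - <<'E'
from h import *
c=snap("wrist","w5.png"); [print(*o) for o in wood(c) if o[2].max()<130]
go(519.5,1,60,50)
E
```

```text
[428. 284.] [ 532.5 -149.4] [64.7 20.8] 54.2
[208. 284.] [363.6  19.7] [65.  20.6] 35.7
[323. 181.] [529.5  12.9] [54.9 83.5] 139.9
at [517.9   4.9 147.8] yaw 45.15 t 15.6833 open 0.6655279331195476 
-> shift [-0.0053  0.0137  0.2927] turn [-3.100e-03 -1.000e-04 -1.078e-01] rows>= 2.1
```

View pics/w5.png

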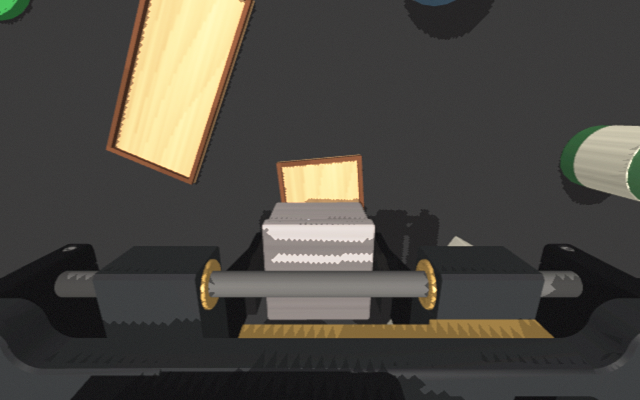

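The tin is held square, and the square tray's far edge runs from (277,163) to (361,155), about 5° off, as expected at 50°.

```bash
python3 - <<'E'
from h import *
for i in range(3):
    c=snap("wrist"); p=ray(c,[(277,163),(361.5,155)],.01)*1000
    e=p[0]-p[1];a=np.arctan2(e[1],e[0])-np.pi/2
    print(np.degrees(a),np.linalg.norm(e),p.mean(0)-41*np.array([np.cos(a),np.sin(a)]))
go(519.5,1,60,50)
E
```

```text
50.58257955597295 81.60089203189702 [520.27283034   0.7612308 ]
50.00846463076893 81.58141680949416 [520.47355292  -1.07721311]
49.780573405561775 81.58952225188642 [520.95958914  -2.4960639 ]
at [518.8   1.  147.9] yaw 44.27 t 15.8333 open 0.6655909559992961 
-> shift [0.0019 0.0017 0.2928] turn [-1.000e-04  5.000e-04 -1.274e-01] rows>= 2.1
```

Emit:
step_arm(steps=[[0.002,0.004,0.06,0,0,-0.06,1],[0.002,0.004,0.13,0,0,-0.115,1],[0.002,0.004,0.2,0,0,-0.115,1],[0.002,0.004,0.25,0,0,-0.115,1],[0.002,0.004,0.28,0,0,-0.115,1],[0.002,0.004,0.3,0,0,-0.115,1],[0.002,0.004,0.31,0,0,-0.115,1],[0.002,0.004,0.31,0,0,-0.115,1]])

```text
time_s: 16.5
position: [0.5203, 0.0001, 0.0548]
tcp_rot: [[0.649, 0.76, -0.0], [0.76, -0.649, 0.0], [-0.0, -0.0, -1.0]]
force: [0.5, -0.4, -2.6]
opening: 0.663
grasp_force: 30.0
```

```bash
python3 - <<'E'
from h import *
c=snap("top"); go(519.5,1,48,50); c=snap("top");go(519.5,1,48,50)
E
```

```text
at [5.206e+02 3.000e-01 5.520e+01] yaw 49.52 t 16.55 open 0.6651007597389033 
-> shift [-0.0005 -0.0043  0.0241] turn [ 0.0007 -0.0004 -0.0107] rows>= 0.2
at [5.208e+02 4.000e-01 5.550e+01] yaw 49.54 t 16.6 open 0.6693574270980182 
-> shift [-0.0011 -0.0046  0.0251] turn [ 0.0015 -0.0008 -0.0101] rows>= 0.2
```

Emit:
step_arm(steps=[[-0.001,-0.003,0.008,0,0,-0.01,1],[-0.001,-0.003,0.015,0,0,-0.01,1],[-0.001,-0.003,0.02,0,0,-0.01,1],[-0.001,-0.003,0.024,0,0,-0.01,1],[-0.001,-0.003,0.024,0,0,-0.01,1]])

```text
time_s: 17.02
position: [0.5194, 0.0011, 0.0481]
tcp_rot: [[0.642, 0.766, 0.0], [0.766, -0.642, -0.0], [0.0, 0.0, -1.0]]
force: [-0.9, -0.0, 0.9]
opening: 0.664
grasp_force: 30.0
```

Emit:
step_arm(steps=[[0,0,0.002,0,0,0,1],[0,0,0.003,0,0,0,1]])

```text
time_s: 17.18
position: [0.5194, 0.0011, 0.048]
tcp_rot: [[0.642, 0.767, 0.001], [0.767, -0.642, -0.0], [0.0, 0.001, -1.0]]
force: [-2.2, 1.2, 12.2]
opening: 0.663
grasp_force: 30.0
```

Firm contact; release and rise.

Emit:
step_arm(steps=[[0,0,0,0,0,0,0],[0,0,0,0,0,0,-0.6],[0,0,0,0,0,0,-1],[0,0,0,0,0,0,-1],[0,0,0,0,0,0,-1],[0,0,-0.1,0,0,0,-1],[0,0,-0.22,0,0,0,-1],[0,0,-0.35,0,0,0,-1]])

```text
time_s: 17.85
position: [0.5181, 0.0012, 0.1515]
tcp_rot: [[0.642, 0.766, -0.004], [0.766, -0.642, 0.001], [-0.002, -0.004, -1.0]]
force: [0.7, 0.5, -0.0]
opening: 0.989
grasp_force: 0.0
```

```bash
python3 - <<'E'
from h import *
c=snap("scene"); x,y=289,155
a=cv2.resize(c["image"][y:y+75,x:x+75,::-1],None,fx=5,fy=5,interpolation=cv2.INTER_CUBIC)
c=snap("top"); x,y=349,185
b=cv2.resize(c["image"][y:y+75,x:x+75,::-1],None,fx=5,fy=5,interpolation=cv2.INTER_CUBIC)
cv2.imwrite("pics/d.png",np.hstack([a,b]))
for n,roi in(("scene",(220,140,70,90)),("top",(349,185,60,75))):
    c=snap(n);x,y,w,h=roi;m=np.zeros((400,640),np.uint8);m[y:y+h,x:x+w]=cv2.inRange(c["image"],(150,150,140),(255,255,255))[y:y+h,x:x+w]
    k=max(cv2.findContours(m,cv2.RETR_EXTERNAL,cv2.CHAIN_APPROX_NONE)[0],key=cv2.contourArea)
    r=cv2.minAreaRect((ray(c,k[:,0],.045)*1000).astype(np.float32));b=cv2.boxPoints(r);e=max([b[1]-b[0],b[2]-b[1]],key=np.linalg.norm);print(n,r,np.degrees(np.arctan2(e[1],e[0])))
go(480,-150,200,15)
E
```

```text
scene ((537.3527221679688, -172.79037475585938), (173.71725463867188, 62.982627868652344), 14.979541778564453) 14.979547
top ((526.404541015625, -174.45326232910156), (156.84288024902344, 68.66209411621094), 14.95510196685791) 14.955098
at [519.9   0.9 152.8] yaw 50.04 t 18.05 open 0.9925520426344296 
-> shift [-0.4709  0.2215 -0.1573] turn [ 0.0025 -0.0025  0.7786] rows>= 4.9
```

View pics/d.png

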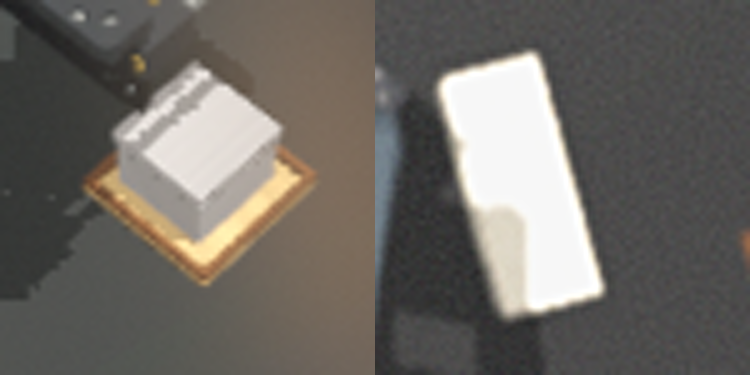

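The square tin stands centred in its tray. The long tin's lid corners are at crop (440,78), (538,52), (604,295), (505,318).

```bash
python3 - <<'E'
from h import *
c=snap("top")
p=ray(c,(np.array([(440,78),(538,52),(604,295),(505,318)])-[375,0])/5+[349,185]-.4,.045)*1000
e=p[1]-p[2];print(p.round(1),p.mean(0),np.degrees(np.arctan2(e[1],e[0])),np.linalg.norm(e))
x,y=p.mean(0)
go(x-40,y,200,15)
E
```

```text
[[ 593.  -126.9]
 [ 609.4 -188. ]
 [ 459.6 -226.7]
 [ 445.5 -165.7]] [ 526.87309651 -176.81105454] 14.505427629536037 154.66142981016273
at [518.9   1.1 151.6] yaw 50.03 t 18.1 open 0.9945631484485814 
-> shift [-0.5232  0.2991 -0.1614] turn [-5.000e-04  5.000e-04  7.785e-01] rows>= 4.9
```

Emit:
step_arm(steps=[[-0.04,0.02,-0.05,0,0,0.1,-1],[-0.11,0.06,-0.1,0,0,0.2,-1],[-0.2,0.11,-0.14,0,0,0.3,-1],[-0.29,0.17,-0.16,0,0,0.42,-1],[-0.38,0.22,-0.16,0,0,0.55,-1],[-0.46,0.26,-0.16,0,0,0.68,-1],[-0.52,0.3,-0.16,0,0,0.78,-1],[-0.52,0.3,-0.16,0,0,0.78,-1]])

```text
time_s: 18.77
position: [0.4874, -0.18, 0.198]
tcp_rot: [[0.968, 0.251, -0.002], [0.251, -0.968, -0.0], [-0.002, -0.0, -1.0]]
force: [0.2, -0.1, -0.4]
opening: 0.999
grasp_force: 0.0
```

```bash
python3 - <<'E'
from h import *
c=snap("wrist");print(np.round([proj(c,np.r_[q,.045]) for q in ([.593,-.127],[.609,-.188],[.460,-.227],[.4455,-.1657])]))
m=cv2.inRange(c["image"],(150,150,140),(255,255,255));m[240:]=0
for k in cv2.findContours(m,cv2.RETR_EXTERNAL,cv2.CHAIN_APPROX_NONE)[0]:
    if cv2.contourArea(k)<3000: continue
    q=k[:,0]; p=ray(c,q,.045)*1000
    r=cv2.minAreaRect(p.astype(np.float32));b=cv2.boxPoints(r);e=max([b[1]-b[0],b[2]-b[1]],key=np.linalg.norm);print(q.min(0),q.max(0),r,np.degrees(np.arctan2(e[1],e[0])))
go(526,-176.8,42,15)
E
```

```text
[[292.  75.]
 [359.  75.]
 [354. 228.]
 [296. 227.]]
[293  77] [356 225] ((527.3577270507812, -176.05966186523438), (148.8311004638672, 60.502227783203125), 14.900736808776855) 14.90074
[104  77] [188 161] ((517.432373046875, 1.5252685546875), (58.398311614990234, 58.6946907043457), 50.0394172668457) -39.9606
[0 0] [ 60 167] ((511.7069396972656, 133.86541748046875), (143.06260681152344, 59.593963623046875), 19.664113998413086) 19.664106
at [ 487.2 -177.8  197.9] yaw 14.75 t 18.8167 open 1.004161183459579 
-> shift [0.1273 0.0309 0.5194] turn [-0.0031  0.0029 -0.0056] rows>= 3.9
```

Emit:
step_arm(steps=[[0.06,0.015,0.08,0,0,0,-1],[0.12,0.026,0.16,0,0,0,-1],[0.13,0.028,0.26,0,0,0,-1],[0.13,0.028,0.36,0,0,0,-1],[0.13,0.028,0.44,0,0,0,-1],[0.13,0.028,0.49,0,0,0,-1],[0.13,0.028,0.52,0,0,0,-1],[0.13,0.028,0.52,0,0,0,-1]])

```text
time_s: 19.48
position: [0.5261, -0.1722, 0.0409]
tcp_rot: [[0.966, 0.259, -0.006], [0.259, -0.966, 0.004], [-0.005, -0.005, -1.0]]
force: [-0.8, 0.1, -0.6]
opening: 1.001
grasp_force: 0.0
```

Emit:
step_arm(steps=[[0,0,0,0,0,0,0.3],[0,0,0,0,0,0,1],[0,0,0,0,0,0,1],[0,0,0,0,0,0,1],[0,0,0,0,0,0,1],[0,0,0,0,0,0,1]])

```text
time_s: 19.98
position: [0.5287, -0.175, 0.0449]
tcp_rot: [[0.966, 0.258, 0.002], [0.258, -0.966, -0.001], [0.002, 0.002, -1.0]]
force: [-0.2, 0.4, 2.9]
opening: 0.687
grasp_force: 30.0
```

```bash
python3 - <<'E'
from h import *
go(506.5,174,140,21)
E
```

```text
at [ 528.7 -175.    44.9] yaw 14.94 t 19.9833 open 0.6867411624333809 
-> shift [ 0.229  -1.1425 -0.319 ] turn [ 0.0026 -0.002  -0.1347] rows>= 8.7
```

Emit:
step_arm(steps=[[0,0,-0.06,0,0,0,1],[0,0,-0.16,0,0,0,1],[0,0,-0.27,0,0,0,1],[0.02,-0.08,-0.32,0,0,-0.02,1],[0.04,-0.2,-0.32,0,0,-0.04,1],[0.065,-0.32,-0.32,0,0,-0.06,1],[0.09,-0.44,-0.32,0,0,-0.08,1],[0.11,-0.56,-0.32,0,0,-0.1,1]])

```text
time_s: 20.65
position: [0.5156, -0.002, 0.1397]
tcp_rot: [[0.943, 0.332, -0.001], [0.332, -0.943, 0.0], [-0.001, -0.001, -1.0]]
force: [0.2, -0.4, -3.4]
opening: 0.684
grasp_force: 30.0
```

```bash
python3 - <<'E'
from h import *
go(506.5,174,140,21)
E
```

```text
at [515.6  -2.  139.7] yaw 19.41 t 20.65 open 0.6838652811740141 
-> shift [ 0.1663 -0.5635 -0.0007] turn [-0.0009  0.0008 -0.0353] rows>= 4.2
```

Emit:
step_arm(steps=[[0.03,-0.11,0,0,0,-0.01,1],[0.06,-0.22,0,0,0,-0.02,1],[0.095,-0.33,0,0,0,-0.03,1],[0.13,-0.44,0,0,0,-0.035,1],[0.155,-0.53,0,0,0,-0.035,1],[0.166,-0.563,0,0,0,-0.035,1],[0.166,-0.563,0,0,0,-0.035,1]])

```text
time_s: 21.23
position: [0.5061, 0.1747, 0.1394]
tcp_rot: [[0.932, 0.362, -0.001], [0.362, -0.932, 0.0], [-0.001, -0.001, -1.0]]
force: [0.6, 0.2, -4.5]
opening: 0.687
grasp_force: 30.0
```

```bash
python3 - <<'E'
from h import *
c=snap("wrist","w6.png");go(506.5,174,60,21)
c=snap("scene"); [print(*o) for o in wood(c) if 400<o[1][0]<600 and 100<o[1][1]<250]
for i in range(2):
    capture("top");go(506.5,174,60,21)
E
```

```text
at [506.4 173.1 139.4] yaw 21.17 t 21.2833 open 0.686687971562351 
-> shift [ 0.0017 -0.0028  0.2647] turn [0.     0.0019 0.0037] rows>= 1.9
[397. 194.] [508.  172.7] [179.3  90.5] 21.4
at [507.  171.4 139.5] yaw 21.0 t 21.3833 open 0.6870748446066693 
-> shift [ 0.0019 -0.0087  0.2651] turn [ 0.0004  0.0016 -0.0001] rows>= 1.9
at [507.2 171.1 139.6] yaw 20.94 t 21.4333 open 0.6873646604930178 
-> shift [ 0.0016 -0.0101  0.2653] turn [ 0.0003  0.0013 -0.0014] rows>= 1.9
```

View pics/w6.png

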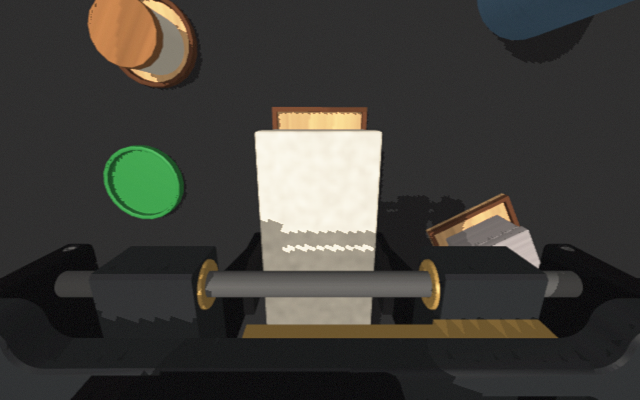

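The tin (far edge (256..382, 131)) is centred on the tray (far edge (272..367, 108)). Compute the lengthwise offset.

```bash
python3 - <<'E'
from h import *
c=snap("wrist");a=ray(c,[(272,107.5),(367.5,107.5)],.01)*1000;b=ray(c,[(256,131),(382,131)],.141)*1000
u=np.array([np.cos(np.radians(21)),np.sin(np.radians(21))]);v=np.array([-u[1],u[0]])
d=a.mean(0)-b.mean(0);print("along",d@u-12,"across",d@v, np.linalg.norm(a[0]-a[1]),np.linalg.norm(b[0]-b[1]),a.mean(0)-87*u)
go(506.5,174,60,21)
E
```

```text
along 1.3991920586005069 across -1.0934073063327894 84.66825848065004 58.32391127476805 [507.11185827 169.45514056]
at [507.3 170.9 139.7] yaw 20.91 t 21.4833 open 0.6852305857727994 
-> shift [ 0.0012 -0.0106  0.2656] turn [ 0.0002  0.001  -0.0021] rows>= 1.9
```

Emit:
step_arm(steps=[[0.003,-0.003,0.08,0,0,0,1],[0.003,-0.003,0.15,0,0,0,1],[0.003,-0.003,0.21,0,0,0,1],[0.003,-0.003,0.25,0,0,0,1],[0.003,-0.003,0.27,0,0,0,1],[0.003,-0.003,0.28,0,0,0,1],[0.003,-0.003,0.28,0,0,0,1]])

```text
time_s: 22.07
position: [0.5081, 0.1727, 0.0556]
tcp_rot: [[0.934, 0.357, -0.001], [0.357, -0.934, -0.0], [-0.001, -0.0, -1.0]]
force: [0.6, 0.3, -3.9]
opening: 0.69
grasp_force: 30.0
```

```bash
python3 - <<'E'
from h import *
for i in range(2):
    capture("top");go(506.5,173,48,21)
E
```

```text
at [508.3 172.9  56.1] yaw 20.95 t 22.1167 open 0.687900921515432 
-> shift [-0.0056 -0.0024  0.027 ] turn [ 0.0002 -0.0006 -0.0011] rows>= 0.2
at [508.6 173.1  56.5] yaw 20.97 t 22.1667 open 0.6868699713814764 
-> shift [-0.0067 -0.0021  0.0283] turn [ 0.0004 -0.0017 -0.0007] rows>= 0.2
```

Emit:
step_arm(steps=[[-0.003,0,0.008,0,0,0,1],[-0.003,0,0.015,0,0,0,1],[-0.003,0,0.02,0,0,0,1],[-0.003,0,0.024,0,0,0,1],[-0.003,0,0.025,0,0,0,1],[-0.003,0,0.025,0,0,0,1]])

```text
time_s: 22.67
position: [0.507, 0.1732, 0.0489]
tcp_rot: [[0.933, 0.359, 0.0], [0.359, -0.933, -0.0], [0.0, 0.0, -1.0]]
force: [-1.1, -0.6, 1.7]
opening: 0.686
grasp_force: 30.0
```

Emit:
step_arm(steps=[[0,0,0.002,0,0,0,1],[0,0,0.003,0,0,0,1],[0,0,0.003,0,0,0,0],[0,0,0.003,0,0,0,-0.6],[0,0,0.003,0,0,0,-1],[0,0,0.003,0,0,0,-1],[0,0,0.003,0,0,0,-1],[0,0,0.003,0,0,0,-1]])

```text
time_s: 23.33
position: [0.5071, 0.1731, 0.0473]
tcp_rot: [[0.934, 0.358, -0.0], [0.358, -0.934, 0.0], [0.0, -0.0, -1.0]]
force: [0.9, 0.4, -0.2]
opening: 0.954
grasp_force: 0.0
```

Emit:
step_arm(steps=[[0,0,-0.05,0,0,0,-1],[0,0,-0.15,0,0,0,-1],[0,0,-0.27,0,0,0,-1],[-0.1,0,-0.38,0,0,0,-1],[-0.2,0,-0.45,0,0,0,-1],[-0.3,0,-0.5,0,0,0,-1],[-0.35,0,-0.52,0,0,0,-1],[-0.35,0,-0.52,0,0,0,-1]])

```text
time_s: 24.0
position: [0.4053, 0.1349, 0.2046]
tcp_rot: [[0.934, 0.358, -0.002], [0.358, -0.934, -0.0], [-0.002, -0.0, -1.0]]
force: [-0.1, 0.3, -0.4]
opening: 0.998
grasp_force: 0.0
```

```bash
python3 - <<'E'
from h import *
c=snap("scene"); cv2.imwrite("pics/e.png",cv2.resize(c["image"][125:290,170:510,::-1],None,fx=2.3,fy=2.3,interpolation=cv2.INTER_CUBIC))
s=read_state();print(s["force"],s["opening"],s["position"])
E
```

```text
[ 0.38078549  0.1705085  -0.46529614] 1.0045190624139468 [0.40793733 0.1352843  0.20418546]
```

View pics/e.png

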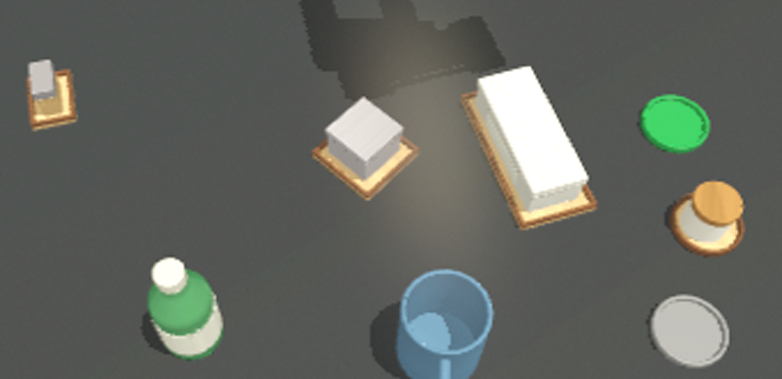

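All four stand in their trays; the long tin's lid corners are at (476,83), (531,67), (586,180), (535,196). A quick check of its centring before handing in.

```bash
python3 - <<'E'
from h import *
c=snap("scene");p=ray(c,np.array([(476,83),(531,67),(587,180),(534,196)])/2.3+[170,125]-.4,.049)*1000
print(p.round(1),p.mean(0))
c=snap("top");m=cv2.inRange(c["image"],(185,185,180),(255,255,255));m[:190]=0;m[270:]=0;m[:,:235]=0;m[:,300:]=0
k=max(cv2.findContours(m,cv2.RETR_EXTERNAL,cv2.CHAIN_APPROX_NONE)[0],key=cv2.contourArea)
print(cv2.minAreaRect((ray(c,k[:,0],.049)*1000).astype(np.float32)))
E
```

```text
[[451.3 115.5]
 [425.9 175.1]
 [565.9 225.5]
 [587.9 171.8]] [507.74899811 171.99348165]
((506.03839111328125, 172.74542236328125), (154.9300994873047, 67.10994720458984), 19.68917465209961)
```

The long tin is within about 2 mm of the tray's centre. Handing in.

```bash
python3 -c "
from rig import *
print(hand_in())"
```

```text
the job is handed in; nothing more can be done
None
```

I placed all four containers in their own trays, upright and released, and handed the job in at about 24 s; the camera checks put each within about 5 mm of its tray's centre, though the hand-in call returned no verdict.

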